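Show the inside of the tin's lid to the webcam

TASK

Before the little aluminium tin is refilled, the seal in its lid has to be checked on camera: take the lid off, leaving the tin standing in its place, and hold the lid up in the air to the tilted webcam with its cork-lined inside facing the lens squarely, centred in front of it, the lining ten centimetres from the lens. The program finishes while holding the lid there, still and in the grip; do not knock the webcam or shift the other goods on the plank.

Things in the scene. Friction and masses are not known exactly. Their poses are not given: they have to be found in the camera images.
- tin: Small round aluminium tin standing on the bamboo plank: outer diameter 49.6 mm, 45 mm high, open at the top, empty, about 60 g, loose. Origin at the centre of its underside, z up.
- lid: The tin's round aluminium slip lid: outer diameter 56 mm, 18 mm high, about 22 g; 1 mm of play on the tin, lifts straight off without force. Origin at the centre of the skirt's lower edge; z points out through the closed top, the open lined side faces -z. On the tin its origin is 29 mm and its top 47 mm above the plank: grip the skirt between them.
- lid_lining (a point): Centre of the cork-coloured lining inside the lid, 15.4 mm above the lid's origin along the lid's z; axes as the lid's.
- webcam: Webcam on a black mini tripod fixed to the plank: legs reach 61 mm out, grey fork 92 mm wide along y, tilt axis in the fork 115 mm up. Origin on the plank under the middle. The white head, 34 x 76 x 28 mm, on its stiff tilt axis (along the webcam's y) leans 7 to 32 degrees from looking straight up, towards the webcam's own -x (roughly towards the robot).
- lens (a point): Centre of the front glass of the webcam's black round lens (diameter 31 mm), 26 mm from the tilt axis. Its z axis points out of the lens along the line of sight; its y runs along the tilt axis.
- canister: Blue plastic flip-top canister with a white collar and a blue hinged flap, 102 x 102 mm, 131 mm high; a bystander. Origin at the centre of its underside.
- cave: Brown ceramic fish cave, a half-round tunnel 105 mm long, 82 mm wide, 42 mm high; a bystander. Origin at the centre of its underside, tunnel along x, closed at its +x end.
- feeding_ring: White feeding ring lying flat, outer diameter 95 mm, 11 mm thick, with a suction foot reaching 93 mm from the middle along its x; a bystander. Origin at the ring's middle on the plank.
- algae_magnet: Algae magnet, green half with a grip ridge on a black half, 72 x 42 mm, 51 mm high; a bystander. Origin at the centre of its underside.

How it is judged:
On the way:
1. the lid is off the tin, held well above it, and the tin still stands (z of lid in the frame of tin above 0.06 m and contact force between lid and the fingers above 0.5 N and angle between tin's own z axis and vertical below 0.1 rad and height (world z) of tin below 0.006 m), for 0.1 s.
At the end, for the whole second after the job is handed in: Lid held by the fingers alone, still, over 120 mm up; lining facing the lens, 80 to 120 mm out, within 16 mm of the line of sight each way, square within 12 degrees; tin upright on the plank within 30 mm of its start, other goods within 20 mm of theirs (contact force between lid and the fingers above 1 N and height (world z) of lid above 0.12 m and linear speed of lid below 0.02 m/s and angular speed of lid below 0.15 rad/s and contact force between lid and tin below 0.2 N and contact force between lid and webcam below 0.2 N and contact force between lid and canister below 0.2 N and contact force between lid and cave below 0.2 N and contact force between lid and feeding_ring below 0.2 N and contact force between lid and algae_magnet below 0.2 N and x of lid_lining in the frame of lens between -0.016 and 0.016 m and y of lid_lining in the frame of lens between -0.016 and 0.016 m and z of lid_lining in the frame of lens between 0.08 and 0.12 m and angle between the z axis of lid and the z axis of lens, either way round below 0.21 rad and z of lens in the frame of lid below -0.03 m and angle between tin's own z axis and vertical below 0.1 rad and height (world z) of tin below 0.006 m and distance of tin from where it was at the start of the episode below 0.03 m and distance of each of canister, cave, feeding_ring, algae_magnet from where it was at the start of the episode below 0.02 m); the arm keeps its last pose, push and grip.
It fails at once if the tin is tipped, carried up or pushed away (angle between tin's own z axis and vertical above 0.35 rad or height (world z) of tin above 0.02 m or distance of tin from where it was at the start of the episode above 0.04 m).
It fails at once if the webcam is knocked (distance of lens from where it was at the start of the episode above 0.005 m or contact force between webcam and the arm above 3 N or contact force between webcam and the fingers above 3 N or contact force between webcam and lid above 3 N).
It fails at once if a bystander is shifted (distance of any of canister, cave, feeding_ring, algae_magnet from where it was at the start of the episode above 0.02 m).
It also fails if it takes over 38 s, if anything falls off the work surface, if the arm or the gripper's body presses on something with over 40 N, if the wrist force passes 120 N, or if a joint passes its speed limit or range.

ROBOT

A 7-joint arm with a two-finger parallel gripper is mounted at the origin on the work surface. World frame = base frame: x ahead of the robot, y to its left, z up, the work surface at z = 0. Lengths are in m, angles in rad, forces in N, time in s.
With the tool pointing down it reaches from about 0.4 to 0.85 m from the base axis. Payload 4.5 kg.
Tool frame: the origin (TCP) lies midway between the tips of the shut fingers; the grasp point (between the pads) lies grip_point_offset behind it (grip_point_offset is the distance from the TCP to the grasp point, in m); z points along the fingers, y is the line along which they close (so a half turn about z gives the same grasp; the last joint's range is limited). The gripper opens to 88 mm and grips with 3 to 60 N. Pads are 18 mm wide; open, the fingers measure 123 mm over their backs; the gripper's body (75 mm by 187 mm) begins 45 mm behind the grasp point.
Start: joints at [1.172, 0.689, -0.195, 1.565, 0.157, 0.902, -0.215], TCP at [0.262, -0.567, 0.207] pointing down, gripper open.
Joint ranges: [-3.01, 3.01], [-0.46, 2.08], [-1.47, 1.51], [0.13, 2.56], [-1, 4.14], [0.04, 2.09], [-2.66, 2.66]. Speed limits (rad/s): [2.57, 2.57, 3.14, 3.14, 3.14, 3.14, 3.14].

INTERFACE

Orientations are given as a rotation vector (axis times angle).
In Python, from plant import * gives the robot as it stands.
- The arm moves only by the tool move_arm, never from a script. Its argument "targets" is a list of rows, each an object of numbers: "tx", "ty", "tz": the shift along the world's x, y, z each as a share of 0.06 m, from -1 to 1; "ax", "ay", "az": the turn, a rotation vector about the world's x, y, z each as a share of 6 degrees, from -1 to 1. A call has 1 to 12 rows; each row shifts and turns the commanded pose from where the row before left it; what a row does not reach is not made up. A row lasts 1/8 s, in which the tool goes at most 62.5 mm and 10.7 degrees, less where a joint would pass 70% of its speed; a pose out of reach is approached as far as the arm can. A call with a number of a shift or a turn outside -1 to 1 is refused whole. A call with a gripper value outside its range is refused whole. "fingers" is the closure, from 0 (fully open) to 1 (shut), set as the call begins (left out, the last holds). The fingers move at their own pace and stop on an object; "newtons" is the grip in N (left out, the last holds). Time passes only in rows, so rows that do not move let the fingers close. It gives the time, the measured TCP pose, the force, the opening and the grip force at its end, in the units of the state.
- get_obs(): the state, without advancing time (a new reading comes with each control period).
- camera(name): name is "scene" or "top"; returns the picture (400x640x3 uint8, red, green, blue); there is no depth.
- get_calibration(name): a dict with "fx", "fy", "cx", "cy" (pixels), "dist" ([k1, k2, p1, p2, k3] as OpenCV has them; the pictures are not rectified), "xyz" and "orientation" of the camera in the world. Camera axes: x right, y up, looking along -z (the intrinsics and any distortion apply to the point x, -y, -z); pixel columns grow to the right and rows downward; lengths in m; the calibration is good to about 2 mm. A picture is of the moment at which its call begins. get_calibration takes no time and is no camera call.
- job_done(): hands the job in; it is judged then, once.
The state is a dict: "t": time; "joint_positions": joint angles; "dq": joint speeds; "effort": joint torques, N m; "eef_pos": TCP position; "eef_rot": TCP orientation; "contact_force": force on the tool from outside, world axes, zero at the start; "wrist_torque": the same for the moment, N m; "grip_width": opening from 0.0 (shut) to 1.0 (fully open); "finger_force": force on a finger pad.
Only numpy, scipy, OpenCV 4.12 (cv2) and the standard library are available. Lean on these libraries where they do the work, as an engineer would, in place of code of your own. Each camera call takes 0.05 s, during which the arm holds its last target. There are 200 camera calls.

## Working session

There is one attempt and no reset: what is moved stays moved. The work goes in short steps, Python scripts to look and compute and a tool call to move; the robot and the scene stay as the last step left them, time stands still between calls to the robot, and variables do not carry over. Pictures are saved under pics/ and viewed, at most 10 in all, crops included, and the job is handed in when it is done.

Besides the shell and the picture viewer there is one more tool, called after "Call:" by a JSON object that holds its "api" and its "payload". move_arm: Moves the arm, as the interface text tells. Shift numbers are shares of 0.06 m and turn numbers shares of 6 degrees, none past 1 either way. Its arguments: {"type":"object","properties":{"targets":{"type":"array"},"fingers":{"type":"number"},"newtons":{"type":"number"}},"required":["targets"]}

```bash
mkdir -p pics; python3 - <<'E'
from plant import *
import cv2
for n in("scene","top"):
    cv2.imwrite(f"pics/{n}0.png",camera(n)[:,:,::-1]); print(n,get_calibration(n))
o=get_obs();print(o)
try: print(grip_point_offset)
except Exception as e: print(e)
E
```

```text
scene {'fx': 463.50189701778606, 'fy': 463.50189701778606, 'cx': 319.39537684382185, 'cy': 198.61782918517042, 'dist': array([-0.08457197,  0.        ,  0.        ,  0.        ,  0.        ]), 'xyz': array([ 1.18684481, -0.93861837,  0.87153443]), 'orientation': array([0.95861169, 0.2665622 , 0.50170623])}
top {'fx': 438.97007232997106, 'fy': 438.97007232997106, 'cx': 322.63167010295695, 'cy': 195.37594247590866, 'dist': array([-0.02125799,  0.        ,  0.        ,  0.        ,  0.        ]), 'xyz': array([0.3512965 , 0.07312307, 1.24218342]), 'orientation': array([ 0.14580772, -0.15783432, -1.57888918])}
{'t': 0.1, 'joint_positions': array([ 1.1717959 ,  0.68989283, -0.19450407,  1.56618821,  0.15729175,
        0.90249665, -0.21509381]), 'dq': array([-0.00092156, -0.00286416,  0.00018221, -0.00321744, -0.00133645,
        0.00243836, -0.00037832]), 'effort': array([-3.05907815e-03, -5.28504002e+01, -1.27127666e+00, -1.53839582e+01,
       -5.25293592e-02,  2.00318274e-03,  4.97040719e-05]), 'eef_pos': array([ 0.26183878, -0.56685789,  0.20660822]), 'eef_rot': array([-3.06680644e+00, -6.74309128e-01,  7.18500369e-04]), 'contact_force': array([-0.18891487, -0.52199588,  0.55539047]), 'wrist_torque': array([-1.27708402e-02,  3.73438566e-05,  8.82510146e-03]), 'finger_force': 0.0, 'grip_width': 0.9986306111256643}
0.0187
```

View pics/scene0.png

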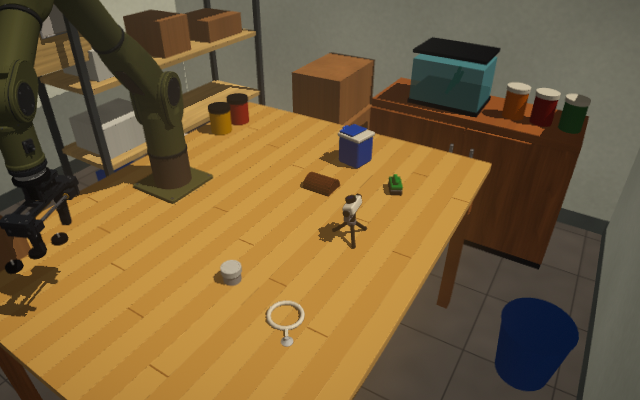

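View pics/top0.png

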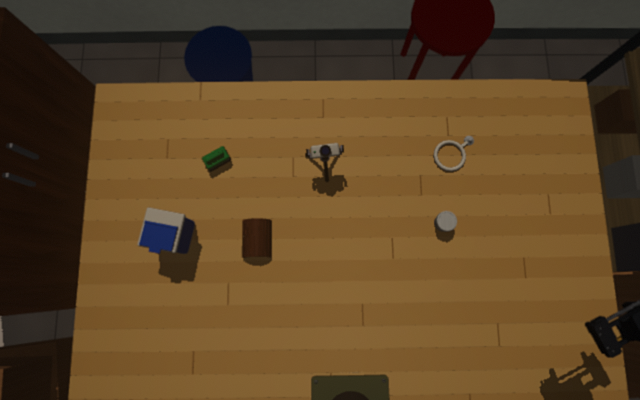

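The scene view shows the tin at (231,272) and the webcam head near (352,205). In the top view the lid is at (447,221) and the lens near (325,151). I'll enlarge these areas for exact pixels.

```bash
cat > h.py <<'E'
import numpy as np, cv2
from plant import *
from scipy.spatial.transform import Rotation as R
def cam(n):
    c=get_calibration(n); K=np.array([[c['fx'],0,c['cx']],[0,c['fy'],c['cy']],[0,0,1]])
    return K,np.array(c['dist']),np.array(c['xyz']),R.from_rotvec(c['orientation']).as_matrix()@np.diag([1,-1,-1])
def ray(n,uv):
    K,d,p,M=cam(n); q=cv2.undistortPoints(np.array([[uv]],float),K,d)[0,0]
    v=M@np.array([*q,1]); return p,v/np.linalg.norm(v)
def atz(n,uv,z):
    p,v=ray(n,uv); return p+v*(z-p[2])/v[2]
def proj(n,X):
    K,d,p,M=cam(n); r=cv2.Rodrigues(M.T)[0]
    return cv2.projectPoints(np.atleast_2d(np.array(X,float)),r,-M.T@p,K,d)[0][:,0]
def tri(a,b):
    (p,u),(q,v)=ray("scene",a),ray("top",b)
    s=np.linalg.lstsq(np.c_[u,-v],q-p,rcond=None)[0]; A=p+s[0]*u;B=q+s[1]*v
    return (A+B)/2,np.linalg.norm(A-B)
E
python3 - <<'E'
import cv2,numpy as np
s=cv2.imread('pics/scene0.png');t=cv2.imread('pics/top0.png')
def c(i,u,v,w,h,k): return cv2.resize(i[v:v+h,u:u+w],None,fx=k,fy=k,interpolation=cv2.INTER_CUBIC)
# 8x webcam; 8x tin
a=np.hstack([c(s,315,185,50,37,8),c(t,300,135,50,37,8)])
b=np.hstack([c(s,205,252,50,37,8),c(t,422,202,50,37,8)])
o=np.vstack([a,b])
o=np.clip(o*1.4,0,255).astype(np.uint8)
for x in range(0,800,80): cv2.line(o,(x,0),(x,591),(255,255,0) if x!=400 else (0,0,255),1)
for y in list(range(0,296,80))+list(range(296,592,80)): cv2.line(o,(0,y),(800,y),(255,255,0),1)
cv2.imwrite('pics/crop.png',o)
E
```

```text
(no output)
```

View pics/crop.png

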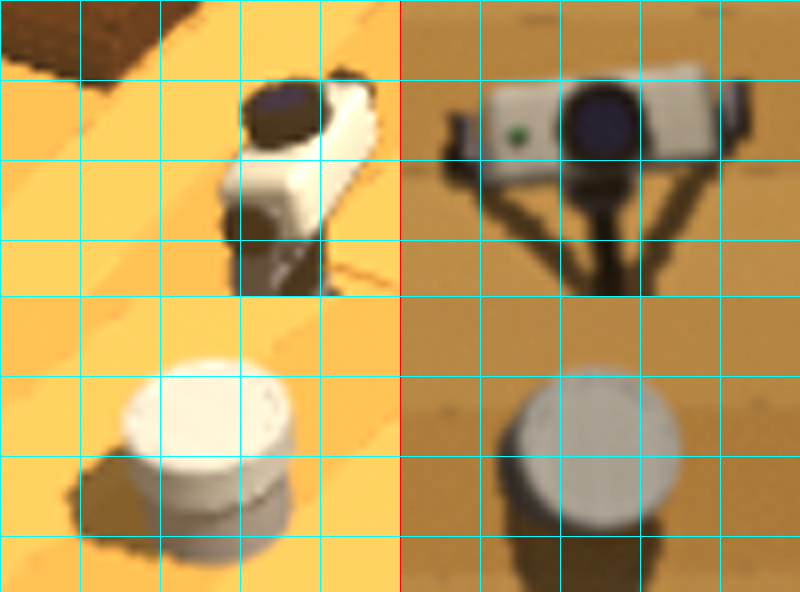

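The crops show the lid top at top-view pixel (447,220.7) and scene-view pixel (230.7,266.9). The lens is at about top (325,150) and scene (350.5,198). I'll fit the head model (box plus lens cylinder) to both views to get the tilt.

```bash
cat > fit.py <<'E'
from h import *
from scipy.optimize import minimize
ims={n:cv2.imread(f'pics/{n}0.png') for n in("scene","top")}
box={"scene":(330,180,45,45),"top":(305,135,42,28)}; k=8; cl={}
P={n:cam(n) for n in ims}
for n,(u,v,w,h) in box.items():
    c=cv2.resize(ims[n][v:v+h,u:u+w],None,fx=k,fy=k,interpolation=cv2.INTER_CUBIC)
    hsv=cv2.cvtColor(c,cv2.COLOR_BGR2HSV); m=np.zeros(c.shape[:2],int)
    lim={"scene":(75,90,60),"top":(90,75,55)}[n]
    m[(hsv[...,1]<lim[0])&(hsv[...,2]>lim[1])]=1; m[hsv[...,2]<lim[2]]=2; cl[n]=m
def axes(p):
    x,y,yaw,t,h0=p[:5]
    M=R.from_euler('z',yaw).as_matrix()@R.from_euler('y',-t).as_matrix()
    return np.array([x,y,.115]),M
def hull(n,X,d):
    u,v,w,h=box[n]; q=(proj(n,X)+d-[u,v]+.5)*k-.5
    m=np.zeros((h*k,w*k),np.uint8); cv2.fillConvexPoly(m,cv2.convexHull(np.round(q*16).astype(np.int32)),1,shift=4); return m>0
def masks(p):
    o,M=axes(p); h0=p[4]
    B=np.array([[a*.017,b*.038,c] for a in(-1,1) for b in(-1,1) for c in(h0,h0-.028)])
    a=np.linspace(0,2*np.pi,40); C=np.vstack([np.c_[.0155*np.cos(a),.0155*np.sin(a),a*0+z] for z in(h0,.026)])
    return {n:(hull(n,o+B@M.T,p[5:7] if n=="scene" else 0*p[5:7]),hull(n,o+C@M.T,p[5:7] if n=="scene" else 0*p[5:7])) for n in ims}
def cost(p):
    s=0
    for n,(b,l) in masks(p).items():
        m=cl[n]; w=b&~l
        s+=((m==1)&~w).sum()+(w&(m!=1)).sum()*.7+1.5*(l&(m!=2)).sum()
    return s/64+.5*(p[5:7]**2).sum()+100*max(0,.12-p[3],p[3]-.56)
if __name__=="__main__":
    X,e=tri((230.7,266.9),(447,220.7)); print("lid top",X,e, atz("top",(447,220.7),.047))
    L,e=tri((350.4,198),(325,150.0)); print("lens",L,e,atz("top",(325,150.0),.139))
    f=atz("top",(306.5,152.0),.115),atz("top",(342.6,148.1),.115); print("fork",f,np.linalg.norm(f[0]-f[1]))
    L=atz("top",(325,150),.139); best=None
    for t in(.15,.3,.45):
      for yaw in(-.15,.05):
        p0=np.array([L[0]+.026*np.sin(t),L[1],yaw,t,.014,0,0])
        S=np.vstack([p0]+[p0+np.eye(7)[i]*[.006,.006,.1,.12,.004,.6,.6][i] for i in range(7)])
        r=minimize(cost,p0,method='Nelder-Mead',options=dict(initial_simplex=S,maxiter=700))
        print(round(r.fun,1),r.x.round(4))
        if best is None or r.fun<best.fun: best=r
    o,M=axes(best.x); print("lens",o+.026*M[:,2],M[:,2]); np.save('best.npy',best.x)
    out=[]
    for n,(b,l) in masks(best.x).items():
        u,v,w,h=box[n]; c=cv2.resize(ims[n][v:v+h,u:u+w],None,fx=k,fy=k,interpolation=cv2.INTER_CUBIC)
        for m,col in((b,(0,0,255)),(l,(0,255,0))): cv2.drawContours(c,cv2.findContours(m.astype(np.uint8),0,2)[0],-1,col,1)
        out.append(cv2.copyMakeBorder(c,0,360-h*k,0,0,0))
    cv2.imwrite('pics/fit.png',np.hstack(out))
E
python3 fit.py
```

```text
lid top [ 0.51100235 -0.27847553  0.04489259] 0.0036283999690770318 [ 0.50938037 -0.27908664  0.047     ]
lens [0.6886206  0.05527135 0.1361105 ] 0.0002845789932856054 [0.68761721 0.05523799 0.139     ]
fork (array([0.68998672, 0.10428961, 0.115     ]), array([0.69965308, 0.00770144, 0.115     ])) 0.09707065880886967
221.0 [ 0.6932  0.056   0.119   0.3219  0.014  -0.5727 -0.3391]Traceback (most recent call last):
  File "fit.py", line 38, in <module>
    r=minimize(cost,p0,method='Nelder-Mead',options=dict(initial_simplex=S,maxiter=700))
    res = _minimize_neldermead(fun, x0, args, callback, bounds=bounds,
                               **options)
    fxr = func(xr)
    fx = function(np.copy(x), *(wrapper_args + args))
  File "fit.py", line 25, in cost
    for n,(b,l) in masks(p).items():
                   ~~~~~^^^
  File "fit.py", line 22, in masks
    return {n:(hull(n,o+B@M.T,p[5:7] if n=="scene" else 0*p[5:7]),hull(n,o+C@M.T,p[5:7] if n=="scene" else 0*p[5:7])) for n in ims}
               ~~~~^^^^^^^^^^^^^^^^^^^^^^^^^^^^^^^^^^^^^^^^^^^^^^
  File "fit.py", line 16, in hull
    u,v,w,h=box[n]; q=(proj(n,X)+d-[u,v]+.5)*k-.5
                       ~~~~^^^^^
  File "h.py", line 13, in proj
    K,d,p,M=cam(n); r=cv2.Rodrigues(M.T)[0]
            ~~~^^^
  File "h.py", line 5, in cam
    c=get_calibration(n); K=np.array([[c['fx'],0,c['cx']],[0,c['fy'],c['cy']],[0,0,1]])
ValueError: time passes only in moves, steps and waits
```

get_calibration has a call limit, so I'll cache its result.

```bash
sed -i 's/^def cam/import functools\n@functools.lru_cache(None)\ndef cam/' h.py; python3 fit.py
```

```text
lid top [ 0.51100235 -0.27847553  0.04489259] 0.0036283999690770318 [ 0.50938037 -0.27908664  0.047     ]
lens [0.6886206  0.05527135 0.1361105 ] 0.0002845789932856054 [0.68761721 0.05523799 0.139     ]
fork (array([0.68998672, 0.10428961, 0.115     ]), array([0.69965308, 0.00770144, 0.115     ])) 0.09707065880886967
221.0 [ 0.6932  0.056   0.119   0.3219  0.014  -0.5727 -0.3391]
200.0 [ 0.6934  0.0566  0.1202  0.3281  0.021  -0.0108  1.6878]
213.8 [ 0.6933  0.056   0.1143  0.3346  0.0155 -0.3891  0.1212]
201.3 [ 0.6935  0.0569  0.1414  0.3385  0.0199 -0.0991  1.4888]
203.9 [0.6933 0.0564 0.1143 0.3351 0.0182 0.174  0.8719]
202.3 [ 0.6934  0.0563  0.1091  0.3361  0.0186 -0.1196  1.2621]
lens [0.68506442 0.05561979 0.13961313] [-0.31991296 -0.03863927  0.94665871]
```

View pics/fit.png

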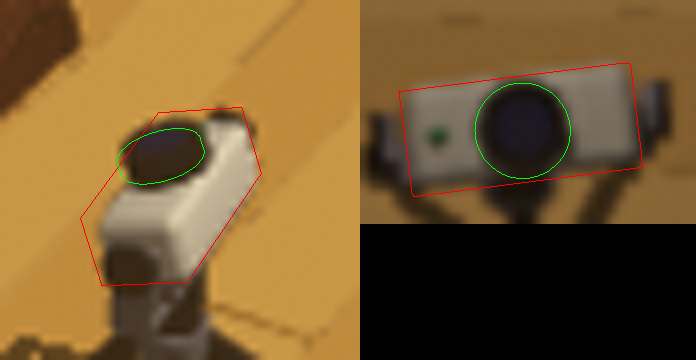

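The fit matches the top view, but in the scene view the box overshoots. I'll profile the cost over tilt with the front face fixed at 14 mm.

```bash
cat > scan.py <<'E'
from fit import *
import fit
b=np.load('best.npy')
for h0 in(.010,.014):
  for t in np.radians([8,12,16,20,24,28,32]):
    f=lambda q:cost(np.array([q[0],q[1],q[2],t,h0,q[3],q[4]]))
    q0=np.array([.687+.026*np.sin(t),.056,.12,0,0]); S=np.vstack([q0]+[q0+np.eye(5)[i]*[.005,.005,.08,.6,.6][i] for i in range(5)])
    r=minimize(f,q0,method='Nelder-Mead',options=dict(initial_simplex=S,maxiter=300))
    p=np.array([*r.x[:3],t,h0,*r.x[3:]]); m=masks(p)
    per={n:[((cl[n]==1)&~(B&~l)).sum()//64+((B&~l)&(cl[n]!=1)).sum()//64,(l&(cl[n]!=2)).sum()//64] for n,(B,l) in m.items()}
    print(h0,round(np.degrees(t)),round(r.fun,1),r.x.round(3),per)
    if h0==.014:
      c=ims["scene"][180:225,330:375]; c=cv2.resize(c,None,fx=8,fy=8,interpolation=cv2.INTER_CUBIC)
      for mm,col in zip(m["scene"],((0,0,255),(0,255,0))): cv2.drawContours(c,cv2.findContours(mm.astype(np.uint8),0,2)[0],-1,col,1)
      cv2.imwrite(f'/tmp/s{round(np.degrees(t))}.png',c)
cv2.imwrite('pics/scan.png',np.vstack([np.hstack([cv2.resize(cv2.imread(f'/tmp/s{t}.png')[80:],(390,300)) for t in g]) for g in((12,16),(20,28))]))
E
python3 scan.py
```

```text
0.01 8 288.3 [ 0.692  0.056  0.131 -0.449 -1.197] {'scene': [np.int64(122), np.int64(46)], 'top': [np.int64(122), np.int64(23)]}
0.01 12 263.9 [ 0.691  0.056  0.175 -0.051 -1.102] {'scene': [np.int64(118), np.int64(44)], 'top': [np.int64(111), np.int64(14)]}
0.01 16 242.7 [ 0.692  0.057  0.17  -0.192 -1.051] {'scene': [np.int64(124), np.int64(43)], 'top': [np.int64(85), np.int64(13)]}
0.01 20 237.6 [ 0.693  0.057  0.14  -0.051 -0.797] {'scene': [np.int64(134), np.int64(40)], 'top': [np.int64(81), np.int64(11)]}
0.01 24 245.5 [ 0.693  0.057  0.173  0.287 -0.846] {'scene': [np.int64(133), np.int64(39)], 'top': [np.int64(95), np.int64(12)]}
0.01 28 256.5 [ 0.694  0.056  0.103  0.224 -0.811] {'scene': [np.int64(144), np.int64(35)], 'top': [np.int64(107), np.int64(12)]}
0.01 32 269.4 [ 0.692  0.057  0.197  0.647 -0.725] {'scene': [np.int64(137), np.int64(35)], 'top': [np.int64(123), np.int64(16)]}
0.014 8 266.7 [ 0.691  0.056  0.134 -0.022  0.063] {'scene': [np.int64(127), np.int64(33)], 'top': [np.int64(124), np.int64(19)]}
0.014 12 242.9 [ 0.691  0.056  0.151 -0.056  0.022] {'scene': [np.int64(126), np.int64(31)], 'top': [np.int64(105), np.int64(15)]}
0.014 16 223.1 [0.692 0.056 0.145 0.025 0.167] {'scene': [np.int64(130), np.int64(29)], 'top': [np.int64(83), np.int64(12)]}
0.014 20 219.0 [ 0.693  0.057  0.149 -0.03   0.098] {'scene': [np.int64(133), np.int64(27)], 'top': [np.int64(84), np.int64(11)]}
0.014 24 225.3 [0.694 0.057 0.176 0.06  0.001] {'scene': [np.int64(133), np.int64(25)], 'top': [np.int64(98), np.int64(11)]}
0.014 28 235.8 [0.695 0.057 0.11  0.391 0.218] {'scene': [np.int64(143), np.int64(21)], 'top': [np.int64(111), np.int64(11)]}
0.014 32 243.9 [ 0.696  0.056  0.09   0.821 -0.004] {'scene': [np.int64(146), np.int64(18)], 'top': [np.int64(125), np.int64(12)]}
```

View pics/scan.png

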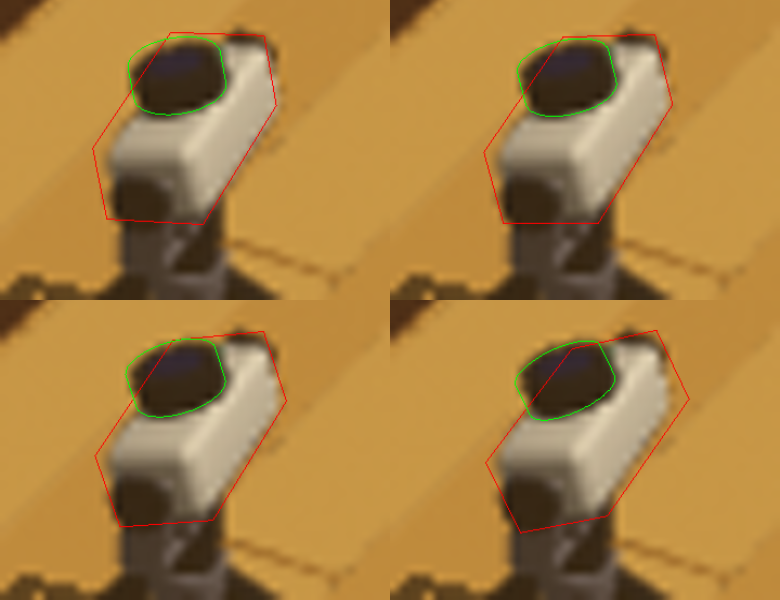

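The fit is best at a tilt of about 17.5°, with the lens near (0.686, 0.055, 0.140) and yaw about 0.12. The fitted height is inside the 0.137–0.141 m range it must have. The lid centre is at (0.510, -0.279), with its top triangulated at 45 mm against the true 47 mm. I'll move above the tin.

Call:
{"api": "move_arm", "payload": {"targets": [{"tx": 0.35, "ty": 0.4, "tz": -0.1}, {"tx": 0.69, "ty": 0.8, "tz": -0.23}, {"tx": 0.69, "ty": 0.8, "tz": -0.23}, {"tx": 0.69, "ty": 0.8, "tz": -0.23}, {"tx": 0.69, "ty": 0.8, "tz": -0.23}, {"tx": 0.69, "ty": 0.8, "tz": -0.23}, {"tx": 0.34, "ty": 0.4, "tz": -0.2}, {}, {}], "fingers": 0, "newtons": 15}}

```text
invalid input at $.targets[0]: expected keys tx, ty, tz, ax, ay, az
```

Call:
{"api": "move_arm", "payload": {"targets": [{"tx": 0.35, "ty": 0.4, "tz": -0.1, "ax": 0, "ay": 0, "az": 0}, {"tx": 0.69, "ty": 0.8, "tz": -0.23, "ax": 0, "ay": 0, "az": 0}, {"tx": 0.69, "ty": 0.8, "tz": -0.23, "ax": 0, "ay": 0, "az": 0}, {"tx": 0.69, "ty": 0.8, "tz": -0.23, "ax": 0, "ay": 0, "az": 0}, {"tx": 0.69, "ty": 0.8, "tz": -0.23, "ax": 0, "ay": 0, "az": 0}, {"tx": 0.69, "ty": 0.8, "tz": -0.23, "ax": 0, "ay": 0, "az": 0}, {"tx": 0.34, "ty": 0.4, "tz": -0.2, "ax": 0, "ay": 0, "az": 0}, {"tx": 0, "ty": 0, "tz": 0, "ax": 0, "ay": 0, "az": 0}, {"tx": 0, "ty": 0, "tz": 0, "ax": 0, "ay": 0, "az": 0}], "fingers": 0, "newtons": 15}}

```text
t: 1.23
eef_pos: [0.5018, -0.2897, 0.1228]
eef_rot: [3.068, 0.672, -0.002]
contact_force: [0.7, 0.1, -0.6]
grip_width: 0.999
finger_force: 0.0
```

Call:
{"api": "move_arm", "payload": {"targets": [{"tx": 0.14, "ty": 0.18, "tz": 0, "ax": 0, "ay": 0, "az": 0}, {"tx": 0, "ty": 0, "tz": -0.3, "ax": 0, "ay": 0, "az": 0}, {"tx": 0, "ty": 0, "tz": -0.35, "ax": 0, "ay": 0, "az": 0}, {"tx": 0, "ty": 0, "tz": -0.35, "ax": 0, "ay": 0, "az": 0}, {"tx": 0, "ty": 0, "tz": -0.35, "ax": 0, "ay": 0, "az": 0}, {"tx": 0, "ty": 0, "tz": -0.2, "ax": 0, "ay": 0, "az": 0}, {"tx": 0, "ty": 0, "tz": 0, "ax": 0, "ay": 0, "az": 0}, {"tx": 0, "ty": 0, "tz": 0, "ax": 0, "ay": 0, "az": 0}]}}

```text
t: 2.22
eef_pos: [0.5119, -0.2777, 0.0306]
eef_rot: [3.068, 0.674, 0.002]
contact_force: [-0.1, 0.2, 0.5]
grip_width: 1.001
finger_force: 0.0
```

```bash
python3 - <<'E'
from h import *
s=camera("scene");t=camera("top");o=get_obs();print(o['eef_pos'],o['contact_force'],R.from_rotvec(o['eef_rot']).as_matrix().round(3))
f=lambda i,u,v:cv2.resize(i[v:v+60,u:u+60,::-1],(400,400),interpolation=cv2.INTER_CUBIC)
cv2.imwrite('pics/g1.png',np.hstack([f(s,200,230),f(t,417,191)]))
E
```

```text
[ 0.51195951 -0.27768268  0.03068356] [-1.26023125  1.27333943  0.11962821] [[ 0.908  0.419  0.001]
 [ 0.419 -0.908 -0.001]
 [ 0.001  0.001 -1.   ]]
```

View pics/g1.png

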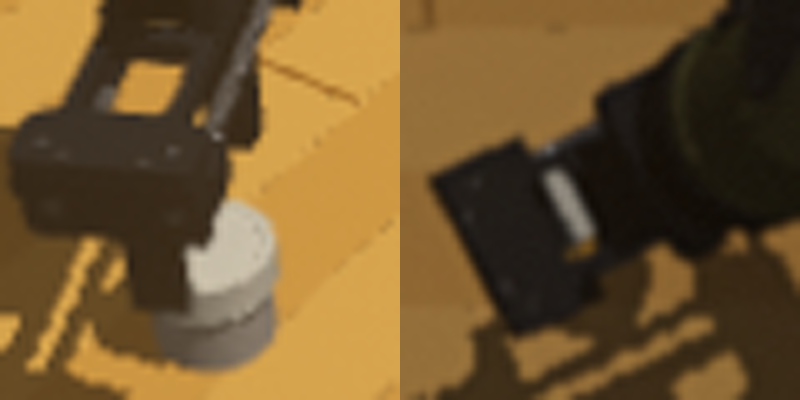

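The picture shows the fingers straddling the lid, which is at left-panel pixel (235,245), with nothing touching. I'll go down 10 mm and close.

Call:
{"api": "move_arm", "payload": {"targets": [{"tx": -0.02, "ty": -0.01, "tz": -0.16, "ax": 0, "ay": 0, "az": 0}, {"tx": 0, "ty": 0, "tz": 0, "ax": 0, "ay": 0, "az": 0}, {"tx": 0, "ty": 0, "tz": 0, "ax": 0, "ay": 0, "az": 0}]}}

```text
t: 2.7
eef_pos: [0.5101, -0.2779, 0.0201]
eef_rot: [-3.068, -0.675, 0.0]
contact_force: [-0.7, -0.0, -0.1]
grip_width: 1.004
finger_force: 0.0
```

Call:
{"api": "move_arm", "payload": {"targets": [{"tx": 0, "ty": 0, "tz": 0, "ax": 0, "ay": 0, "az": 0}, {"tx": 0, "ty": 0, "tz": 0, "ax": 0, "ay": 0, "az": 0}, {"tx": 0, "ty": 0, "tz": 0, "ax": 0, "ay": 0, "az": 0}, {"tx": 0, "ty": 0, "tz": 0, "ax": 0, "ay": 0, "az": 0}, {"tx": 0, "ty": 0, "tz": 0, "ax": 0, "ay": 0, "az": 0}, {"tx": 0, "ty": 0, "tz": 0, "ax": 0, "ay": 0, "az": 0}, {"tx": 0, "ty": 0, "tz": 0, "ax": 0, "ay": 0, "az": 0}, {"tx": 0, "ty": 0, "tz": 0, "ax": 0, "ay": 0, "az": 0}], "fingers": 1, "newtons": 12}}

```text
t: 3.7
eef_pos: [0.5102, -0.278, 0.0203]
eef_rot: [3.068, 0.675, 0.0]
contact_force: [0.5, -0.1, -0.1]
grip_width: 0.117
finger_force: 0.0
```

```bash
python3 - <<'E'
from h import *
s=camera("scene");t=camera("top");o=get_obs();print(o['eef_pos'],o['grip_width'],o['finger_force'])
for z in(0.0203,.039): print(proj("scene",[*o['eef_pos'][:2],z]),proj("top",[*o['eef_pos'][:2],z]))
f=lambda i,u,v:cv2.resize(i[v:v+80,u:u+80,::-1],(400,400),interpolation=cv2.INTER_CUBIC)
cv2.imwrite('pics/g2.png',np.hstack([f(s,190,220),f(t,407,181)]))
E
```

```text
[ 0.51018598 -0.27798872  0.02026416] 0.023855785136127048 0.0
[[230.88891155 273.58480392]] [[443.89730952 221.70552158]]
[[230.13016902 268.37199753]] [[445.76682486 220.8076449 ]]
```

View pics/g2.png

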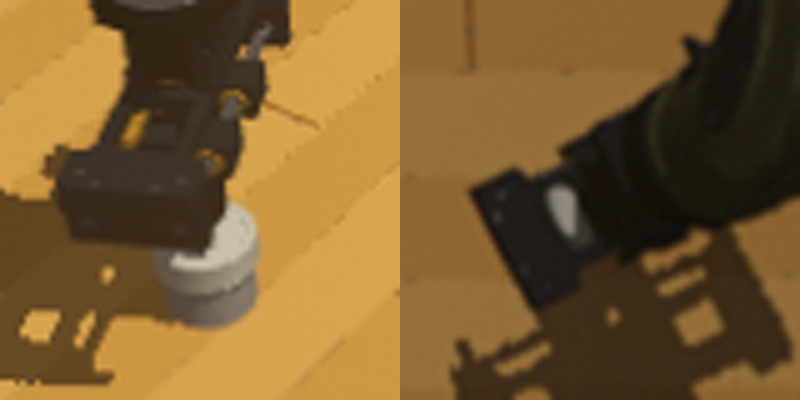

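```bash
python3 - <<'E'
from h import *
s=camera("scene");o=get_obs();print(o['t'],o['eef_pos'],o['grip_width'],o['finger_force'],o['joint_positions'])
M=R.from_rotvec(o['eef_rot']).as_matrix();T=o['eef_pos']
for k in(-1,1):
  for r in (.044,.0615): print("open tips in g1 pose",k,r,proj("scene",np.array([.512,-.2777,.0307])+k*r*M[:,1])[0],"top",proj("top",np.array([.512,-.2777,.0307])+k*r*M[:,1])[0])
u,v,k=195,215,8
c=cv2.resize(s[v:v+75,u:u+100,::-1],None,fx=k,fy=k,interpolation=cv2.INTER_CUBIC); c=np.clip(c*2.,0,255).astype(np.uint8)
def dr(X,col,cl=False):
    q=((proj("scene",X)-[u,v]+.5)*k-.5).round().astype(int)
    if cl: cv2.polylines(c,[q],True,col,1)
    else: [cv2.circle(c,tuple(map(int,a)),4,col,-1) for a in q]
a=np.linspace(0,6.28,40)
for r,z in((.028,.047),(.028,.029),(.0248,0)): dr(np.c_[.5105+r*np.cos(a),-.2788+r*np.sin(a),a*0+z],(255,0,0),True)
dr([T],(0,255,0)); dr([T-.0187*M[:,2]],(0,255,255))
B=[T-.0637*M[:,2]+x*.0375*M[:,0]+y*.0935*M[:,1] for x,y in((-1,-1),(1,-1),(1,1),(-1,1))]; dr(B,(255,0,255),True)
cv2.imwrite('pics/g3.png',c)
E
```

```text
3.85 [ 0.51017787 -0.27800501  0.02027552] 0.0038278955459591923 0.0 [ 0.4675493   0.90474963 -0.08330616  1.82834912  0.16317173  0.4150226
 -0.8715794 ]
open tips in g1 pose -1 0.044 [235.34495394 260.01838572] top [430.94313453 227.34701004]
open tips in g1 pose -1 0.0615 [236.98491263 255.86399111] top [425.409753   230.05679921]
open tips in g1 pose 1 0.044 [226.53762675 282.37204353] top [458.52133141 213.83075342]
open tips in g1 pose 1 0.0615 [224.66655162 287.1303748 ] top [463.95608757 211.16502183]
```

View pics/g3.png

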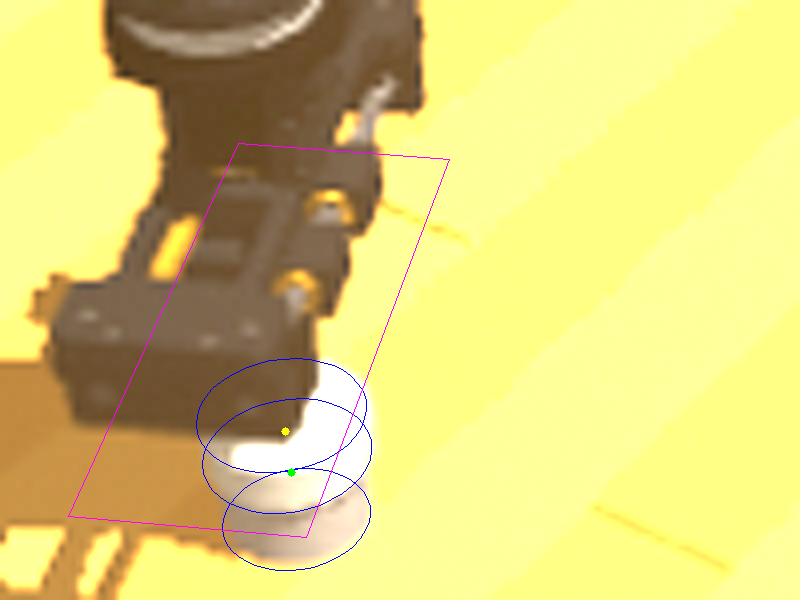

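The overlay shows the tin has not moved. The gripper sits about 8–12 px higher than its reported pose projects, so the fingers probably shut just above the lid. I'll check the offset against the start picture.

```bash
python3 - <<'E'
from h import *
T=np.array([.26184,-.56686,.20661]);M=R.from_rotvec([-3.0668,-.6743,.0007]).as_matrix();print(M.round(2).tolist())
for k in(-1,0,1): print(k,"tip",proj("scene",T+k*.053*M[:,1])[0],"bodyend",[proj("scene",T+k*.0935*M[:,1]+x*.0375*M[:,0]-.0637*M[:,2])[0].round(1) for x in(-1,1)],"top",proj("top",T+k*.053*M[:,1])[0],proj("top",T+k*.0935*M[:,1]-.0637*M[:,2])[0])
c=cv2.imread('pics/scene0.png')[165:285,0:110]; c=cv2.resize(c,None,fx=7,fy=5*1.0,interpolation=cv2.INTER_CUBIC); c=np.clip(c*2.,0,255).astype(np.uint8)
for k in(-1,0,1):
  q=proj("scene",T+k*.053*M[:,1])[0]; cv2.circle(c,(int(q[0]*7),int((q[1]-165)*5)),5,(0,255,0),-1)
cv2.imwrite('pics/st.png',c)
E
```

```text
[[0.91, 0.42, -0.0], [0.42, -0.91, 0.0], [-0.0, -0.0, -1.0]]
-1 tip [ 70.70122425 232.64428189] bodyend [array([ 58., 200.]), array([ 86.2, 202.1])] top [577.8382971  326.18744435] [579.02584331 337.65148541]
0 tip [ 58.414028   246.71495845] bodyend [array([ 34.9, 223.2]), array([ 64.6, 225.8])] top [597.07044008 315.76225599] [615.13286065 317.93571643]
1 tip [ 45.2392556  261.90053973] bodyend [array([  8.6, 249.9]), array([ 39.9, 253. ])] top [616.05513909 305.44150286] [650.354129   298.59424708]
```

View pics/st.png

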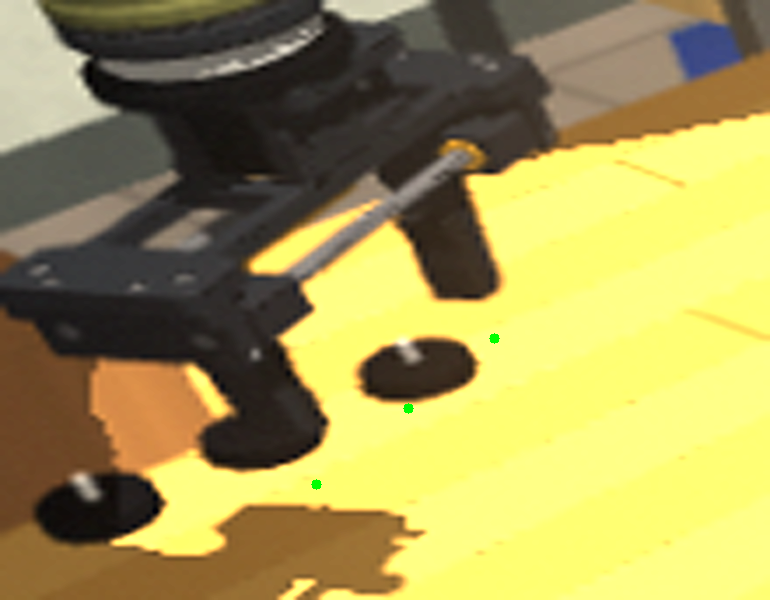

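The start picture shows the tips at (37.9,256) and (66.4,223), but the reported pose puts them at (45,262) and (71,233). So the real tool differs from the reported TCP. I'll fit the offset.

```bash
python3 - <<'E'
from h import *
from scipy.optimize import least_squares
y=np.array([.42,-.908,0]);S=np.array([.26184,-.56686,.20661]);G=np.array([.512,-.2777,.0307])
ob=[(S,1,(37.9,255.5)),(S,-1,(66.4,223)),(G,1,(225.3,276))]
for r in(.045,.05,.055):
    f=lambda d:np.concatenate([proj("scene",T+d+k*r*y)[0]-p for T,k,p in ob])
    s=least_squares(f,[0,0,.03]);print(r,s.x.round(4),s.fun.round(1))
    g=lambda d:f(np.array([0,0,d[0]])); s=least_squares(g,[.03]);print("  z only",s.x.round(4),s.fun.round(1))
E
```

```text
0.045 [ 0.0159 -0.0128  0.039 ] [ 2.4 -3.9 -3.3  3.5  0.9  0.7]
  z only [0.0253] [ 5.6 -4.8 -0.7  3.2  0.  -0.6]
0.05 [ 0.0145 -0.0111  0.0387] [ 1.4 -2.9 -1.8  1.7  0.3  1.6]
  z only [0.0264] [ 4.2 -3.7  0.3  1.5 -0.6  0.5]
0.055 [ 0.0124 -0.0091  0.0379] [ 0.5 -2.  -0.2 -0.  -0.3  2.4]
  z only [0.0275] [ 2.7 -2.6  1.4 -0.1 -1.2  1.5]
```

Call:
{"api": "move_arm", "payload": {"targets": [{"tx": 0, "ty": 0, "tz": 0.25, "ax": 0, "ay": 0, "az": 0}, {"tx": 0, "ty": 0, "tz": 0.25, "ax": 0, "ay": 0, "az": 0}, {"tx": 0, "ty": 0, "tz": 0, "ax": 0, "ay": 0, "az": 0}, {"tx": 0, "ty": 0, "tz": 0, "ax": 0, "ay": 0, "az": 0}, {"tx": 0, "ty": 0, "tz": 0, "ax": 0, "ay": 0, "az": 0}, {"tx": 0, "ty": 0, "tz": 0, "ax": 0, "ay": 0, "az": 0}, {"tx": 0, "ty": 0, "tz": 0, "ax": 0, "ay": 0, "az": 0}, {"tx": 0, "ty": 0, "tz": 0, "ax": 0, "ay": 0, "az": 0}, {"tx": 0, "ty": 0, "tz": 0, "ax": 0, "ay": 0, "az": 0}], "fingers": 0}}

```text
t: 4.97
eef_pos: [0.5102, -0.278, 0.0502]
eef_rot: [3.068, 0.674, -0.0]
contact_force: [-0.6, -0.7, 0.4]
grip_width: 0.989
finger_force: 0.0
```

```bash
python3 - <<'E'
from h import *
from scipy.optimize import least_squares
T=np.array([.5102,-.278,.0203]);y=np.array([.419,-.908,0]);x=np.array([.908,.419,0]);z=np.array([0,0,1.])
f=lambda p:np.r_[proj("scene",T+p[0]*x+p[1]*y+p[2]*z+p[3]*y)[0]-(218.4,268.6),proj("top",T+p[0]*x+p[1]*y+p[2]*z-p[3]*y)[0]-(428,230.4)]
s=least_squares(f,[0,0,.08,.09]);print(s.x.round(4),s.fun.round(2))
h=lambda p:f([p[0],0,p[1],p[2]]);s=least_squares(h,[0,.08,.09]);print(s.x.round(4),s.fun.round(2))
print(atz("top",(421,219),.11)-atz("top",(435,242),.11), .6*np.linalg.norm(atz("top",(421,219),.11)-atz("top",(435,242),.11)))
s=camera("scene");t=camera("top");cv2.imwrite('/tmp/s.png',s[:,:,::-1]);cv2.imwrite('/tmp/t.png',t[:,:,::-1])
E
```

```text
[-0.0019 -0.0007  0.084   0.0743] [-0.  0.  0.  0.]
[-0.0016  0.0853  0.0752] [-0.12  0.04  0.01 -0.14]
[0.0603712  0.03291183 0.        ] 0.04125570562565537
```

Laterally the tool is within about 2 mm of the reported pose, and the error is in height: real tips are about 28 mm above the reported TCP. I'll descend carefully, watching the force.

Call:
{"api": "move_arm", "payload": {"targets": [{"tx": 0, "ty": 0, "tz": -0.25, "ax": 0, "ay": 0, "az": 0}, {"tx": 0, "ty": 0, "tz": -0.25, "ax": 0, "ay": 0, "az": 0}, {"tx": 0, "ty": 0, "tz": -0.2, "ax": 0, "ay": 0, "az": 0}, {"tx": 0, "ty": 0, "tz": -0.1, "ax": 0, "ay": 0, "az": 0}, {"tx": 0, "ty": 0, "tz": 0, "ax": 0, "ay": 0, "az": 0}]}}

```text
t: 5.7
eef_pos: [0.5099, -0.2778, 0.0016]
eef_rot: [-3.068, -0.675, 0.001]
contact_force: [-0.2, 0.2, 0.6]
grip_width: 1.001
finger_force: 0.0
```

Call:
{"api": "move_arm", "payload": {"targets": [{"tx": 0, "ty": 0, "tz": -0.08, "ax": 0, "ay": 0, "az": 0}, {"tx": 0, "ty": 0, "tz": -0.08, "ax": 0, "ay": 0, "az": 0}, {"tx": 0, "ty": 0, "tz": 0, "ax": 0, "ay": 0, "az": 0}]}}

```text
t: 6.08
eef_pos: [0.51, -0.2779, -0.0076]
eef_rot: [-3.068, -0.675, 0.001]
contact_force: [-0.4, 0.3, 0.4]
grip_width: 1.004
finger_force: 0.0
```

Call:
{"api": "move_arm", "payload": {"targets": [{"tx": 0, "ty": 0, "tz": 0, "ax": 0, "ay": 0, "az": 0}, {"tx": 0, "ty": 0, "tz": 0, "ax": 0, "ay": 0, "az": 0}, {"tx": 0, "ty": 0, "tz": 0, "ax": 0, "ay": 0, "az": 0}, {"tx": 0, "ty": 0, "tz": 0, "ax": 0, "ay": 0, "az": 0}, {"tx": 0, "ty": 0, "tz": 0, "ax": 0, "ay": 0, "az": 0}, {"tx": 0, "ty": 0, "tz": 0, "ax": 0, "ay": 0, "az": 0}], "fingers": 1, "newtons": 12}}

```text
t: 6.82
eef_pos: [0.5102, -0.2779, -0.0072]
eef_rot: [-3.068, -0.675, -0.0]
contact_force: [0.2, 0.6, 1.8]
grip_width: 0.634
finger_force: 12.0
```

Width 0.634 × 88 mm = 55.8 mm, so it has the lid. Now lift it straight up.

Call:
{"api": "move_arm", "payload": {"targets": [{"tx": 0, "ty": 0, "tz": 0.1, "ax": 0, "ay": 0, "az": 0}, {"tx": 0, "ty": 0, "tz": 0.2, "ax": 0, "ay": 0, "az": 0}, {"tx": 0, "ty": 0, "tz": 0.3, "ax": 0, "ay": 0, "az": 0}, {"tx": 0, "ty": 0, "tz": 0.4, "ax": 0, "ay": 0, "az": 0}, {"tx": 0, "ty": 0, "tz": 0.5, "ax": 0, "ay": 0, "az": 0}, {"tx": 0, "ty": 0, "tz": 0.5, "ax": 0, "ay": 0, "az": 0}, {"tx": 0, "ty": 0, "tz": 0.5, "ax": 0, "ay": 0, "az": 0}, {"tx": 0, "ty": 0, "tz": 0.5, "ax": 0, "ay": 0, "az": 0}, {"tx": 0, "ty": 0, "tz": 0.3, "ax": 0, "ay": 0, "az": 0}, {"tx": 0, "ty": 0, "tz": 0.1, "ax": 0, "ay": 0, "az": 0}, {"tx": 0, "ty": 0, "tz": 0, "ax": 0, "ay": 0, "az": 0}]}}

```text
t: 8.2
eef_pos: [0.5101, -0.278, 0.1972]
eef_rot: [3.068, 0.674, 0.001]
contact_force: [-0.7, 0.8, -0.0]
grip_width: 0.634
finger_force: 12.0
```

```bash
python3 - <<'E'
from h import *
s=camera("scene");camera("top");o=get_obs();cv2.imwrite('/tmp/lift.png',s[:,:,::-1])
M=R.from_rotvec(o['eef_rot']).as_matrix();T=o['eef_pos'];print(o['t'],T,o['grip_width'],o['finger_force'])
L=np.array([.686,.0554,.1398]);t=np.radians(17.5);yaw=.12
zl=(R.from_euler('z',yaw)*R.from_euler('y',-t)).as_matrix()[:,2]; print("zl",zl)
rv=np.cross(M[:,2],-zl); rv*=np.arcsin(np.linalg.norm(rv))/np.linalg.norm(rv); print("turn deg",np.degrees(rv))
C=L+.1*zl
A=C+.0516*(-zl); B=C+(.0516-.028)*(-zl)-[0,0,.028]
for n,X in(("tool",A),("world",B)): print(n,X,"shift/0.06",(X-T)/.06)
E
```

```text
8.3 [ 0.50961956 -0.27772904  0.19608476] 0.6328292614905957 12.000007295464457
zl [-0.29854331 -0.03599816  0.95371695]
turn deg [ 2.06832861e+00 -1.74444701e+01 -1.09917940e-02]
tool [0.6715505  0.05365769 0.1859599 ] shift/0.06 [ 2.69884912  5.52311209 -0.16874768]
world [0.66319129 0.05264974 0.18466398] shift/0.06 [ 2.55952891  5.50631295 -0.19034644]
```

Call:
{"api": "move_arm", "payload": {"targets": [{"tx": 0.15, "ty": 0.3, "tz": 0.1, "ax": 0.04, "ay": -0.35, "az": 0}, {"tx": 0.35, "ty": 0.7, "tz": 0.1, "ax": 0.05, "ay": -0.4, "az": 0}, {"tx": 0.35, "ty": 0.7, "tz": 0, "ax": 0.05, "ay": -0.4, "az": 0}, {"tx": 0.35, "ty": 0.7, "tz": 0, "ax": 0.05, "ay": -0.4, "az": 0}, {"tx": 0.35, "ty": 0.7, "tz": 0, "ax": 0.05, "ay": -0.4, "az": 0}, {"tx": 0.35, "ty": 0.7, "tz": 0, "ax": 0.05, "ay": -0.4, "az": 0}, {"tx": 0.35, "ty": 0.7, "tz": 0, "ax": 0.05, "ay": -0.4, "az": 0}, {"tx": 0.3, "ty": 0.6, "tz": 0, "ax": 0, "ay": -0.16, "az": 0}, {"tx": 0.1, "ty": 0.4, "tz": 0, "ax": 0, "ay": 0, "az": 0}, {"tx": 0, "ty": 0, "tz": 0, "ax": 0, "ay": 0, "az": 0}, {"tx": 0, "ty": 0, "tz": 0, "ax": 0, "ay": 0, "az": 0}]}}

```text
t: 9.68
eef_pos: [0.6684, 0.05, 0.2079]
eef_rot: [3.003, 0.658, 0.47]
contact_force: [0.3, 0.1, -0.5]
grip_width: 0.634
finger_force: 12.0
```

```bash
cat > fin.py <<'E'
from h import *
import sys
s=camera("scene");t=camera("top");o=get_obs();M=R.from_rotvec(o['eef_rot']).as_matrix();T=o['eef_pos'];print(o['t'],T,o['grip_width'],o['finger_force'],"tool z",M[:,2])
cv2.imwrite('/tmp/fs.png',s[:,:,::-1]);cv2.imwrite('/tmp/ft.png',t[:,:,::-1])
L=np.array([.686,.0554,.1398]);zl=np.array([-.2985,-.0360,.9537]);rv=np.cross(M[:,2],-zl);print("turn/6",np.degrees(rv)/6)
for n,X in(("tool",L+.1*zl-.0516*zl),("world",L+.1*zl-.0236*zl-[0,0,.028])): print(n,(X-T)/.06)
k=8;a=np.linspace(0,6.28,40);out=[]
for n,im in(("scene",s),("top",t)):
    z=-M[:,2]; c0=proj(n,T+.05*z)[0]; u,v=int(c0[0])-25,int(c0[1])-30
    c=cv2.resize(im[v:v+74,u:u+50,::-1],None,fx=k,fy=k,interpolation=cv2.INTER_CUBIC); c=np.clip(c*1.8,0,255).astype(np.uint8)
    for col,O in(((0,0,255),T+.0362*z),((0,255,0),T+[0,0,.028]+.0082*z)):
        for h in(0,.018):
            q=((proj(n,O+h*z+.028*(np.outer(np.cos(a),M[:,0])+np.outer(np.sin(a),M[:,1])))-[u,v]+.5)*k-.5).round().astype(int); cv2.polylines(c,[q],True,col,1)
    out.append(c)
cv2.imwrite('pics/'+sys.argv[1],np.hstack(out))
E
python3 fin.py f1.png
```

```text
9.775 [0.66873473 0.04950085 0.20836752] 0.6325946111207685 11.99996538049163 tool z [ 0.29923772  0.03300973 -0.95360744]
turn/6 [0.02720109 0.00698239 0.00877728]
tool [ 0.04696443  0.06927919 -0.37347395]
world [-0.09233557  0.05247919 -0.39508062]
```

View pics/f1.png

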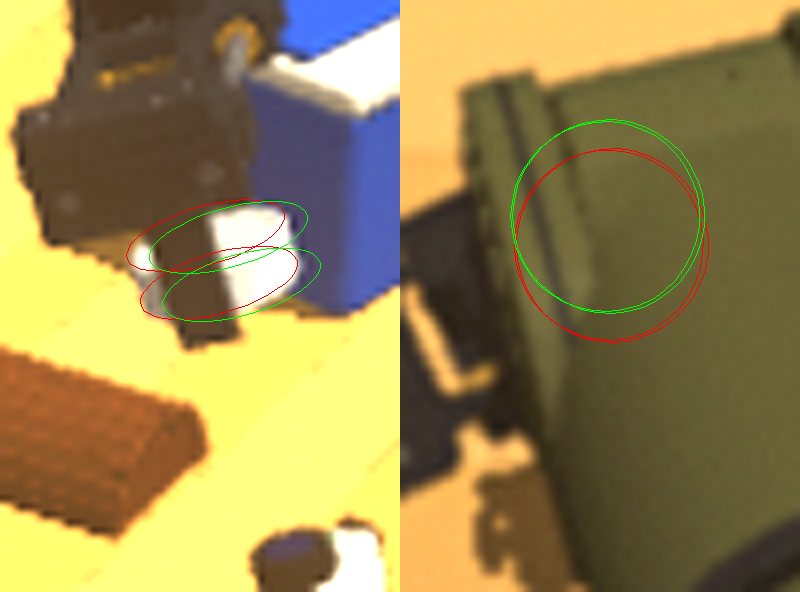

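The lid's left edge at x≈130 and right edge at x≈298 match the red outline, so the offset is fixed in the tool frame. Lower it to the final pose.

Call:
{"api": "move_arm", "payload": {"targets": [{"tx": 0.02, "ty": 0.03, "tz": -0.1, "ax": 0.03, "ay": 0, "az": 0}, {"tx": 0.03, "ty": 0.04, "tz": -0.15, "ax": 0, "ay": 0, "az": 0}, {"tx": 0, "ty": 0, "tz": -0.12, "ax": 0, "ay": 0, "az": 0}, {"tx": 0, "ty": 0, "tz": 0, "ax": 0, "ay": 0, "az": 0}, {"tx": 0, "ty": 0, "tz": 0, "ax": 0, "ay": 0, "az": 0}, {"tx": 0, "ty": 0, "tz": 0, "ax": 0, "ay": 0, "az": 0}, {"tx": 0, "ty": 0, "tz": 0, "ax": 0, "ay": 0, "az": 0}]}}

```text
t: 10.65
eef_pos: [0.6724, 0.0562, 0.1868]
eef_rot: [3.006, 0.66, 0.475]
contact_force: [-0.5, 0.7, 0.2]
grip_width: 0.632
finger_force: 12.0
```

```bash
python3 - <<'E'
from h import *
o=get_obs();M=R.from_rotvec(o['eef_rot']).as_matrix();T=o['eef_pos'];L=np.array([.686,.0554,.1398]);zl=np.array([-.2985,-.0360,.9537])
d=T-.0516*M[:,2]-L; print(d@zl,np.linalg.norm(d-d@zl*zl),np.degrees(np.arccos(min(1,-M[:,2]@zl))),abs(o['dq']).max(),o['finger_force'])
if abs(d@zl-.1)<.006 and np.linalg.norm(d-d@zl*zl)<.006: print(job_done())
E
```

```text
0.10043640442123078 0.0026324621018863903 0.4679998360806334 0.0024954721623564003 11.999983986679581
the job is handed in; nothing more can be done
None
```

The job is handed in with the lid held still in the grip, its lining about 100 mm from the lens, about 3 mm off its line of sight and under 1° from square by my measurements (lens tilt known to about ±3°); no verdict came back.

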